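# Close the drip-watering tank on the windowsill

## Task

The drip-watering tank for the rosemary has been topped up: pick its orange screw cap up off the sill and set it square on top of the threads of the slanted filler neck, with its yellow marks some 30 degrees clockwise of the yellow dots on the collar. Turn it backward (anticlockwise) until the thread starts drop in, then, without cross-threading or forcing it, screw it forward (clockwise) until it is fully home against its stops. Let go and leave everything else where it stands.

Things in the scene. Friction and masses are not known exactly. Their poses are not given: they have to be found in the camera images.
- tank: Grey-green plastic drip-watering tank, full, standing fast, 170 (x) x 240 (y) x 177 high; black handle along y over its back (to 203 high), brass tap low on its -y side. Origin: centre of the underside; front (-x) towards the robot. The top slopes down to the front at 32 deg, from 177 high, 34 behind the origin, to 108 at the front; the filler neck stands mid-slope.
- filler_neck: The tank's filler neck, fixed in it, leaning 32 deg towards the tank's front. Origin: centre of its rim, 165 above the sill; z out along its axis, y as the tank's. Tube 39 across, bevelled rim, rising 20 above a collar 72 across. Moulded on it, 47 across: three equal helical tracks 120 deg apart, each with an upper thread 2.5 thick, a floor and an upright stop rib at its end.
- cap: Orange ribbed screw cap, 55 across, 22 high, about 45 g, lying on the sill right way up. Origin: centre of its underside; z out of its top. Top 8 solid; below, a skirt 14 deep, bore 49, with three inward lugs (2.5 thick, 6 wide, tips on a 41.6 circle) at its lower edge, at 0, 120, 240 deg in its frame, under the yellow marks on its top. Play over the neck 1 each side.
- cap_lug (a point): Middle of the cap's lug at 0 deg: 22.5 from the axis along the cap's x, 1.6 above its underside. The three lugs are alike. Set on with its lugs 12 to 85 deg clockwise of the starts, the cap rides on the upper threads, its underside 5 (near the starts) to 8 below the rim. Turned clockwise there it sinks, then jams on the stop ribs; turned back it rises a little and drops in at the starts.
- start_a (a point): Middle of a lug dropped in at thread start a: 0 deg in the neck's frame (from +x towards +y), 22.5 from the axis, 8.5 below the rim; a yellow dot on the collar marks each start. A lug can drop in (by 5.5) only within 8 deg of a start; the cap's underside is then 10.7 below the rim. Clockwise: looking down on the cap. Tops of the stop ribs: 100 deg clockwise of a start, 2.5 below the rim.
- start_b (a point): The same for thread start b, at 120 deg in the neck's frame.
- start_c (a point): The same for thread start c, at 240 deg in the neck's frame.
- home_a (a point): Middle of a lug when the cap is home, from start a: 88.5 deg clockwise of it, 22.5 from the axis, 12.1 below the rim. The track falls 3.5 from start to home (0.04 per deg) with 0.6 axial play up and down; at home the lugs meet the stop ribs and the cap's underside is about 13.7 below the rim. The cap stays where it is left.
- home_b (a point): The same for home from start b.
- home_c (a point): The same for home from start c.
- measuring_cup: Bystander: stainless measuring cup, 72 across, 56 high, with a flat handle reaching 90 out along its x at the rim. Origin: centre of the underside.
- glass_jar: Bystander: small glass jar with a metal lid, 58 across, 75 high. Origin: centre of the underside. Cap, jar and measuring cup may stand in one another's places, in front and to the right of the tank; a fixed blue-grey crate, 130 high, stands at least 100 beyond them.
- olive_spoon: Bystander: olive wood spoon, 278 long, 12 high, lying on the sill along its x, bowl at +x. Origin: on the sill, 146 from the handle's end.
- pruner: Bystander: bypass pruner with red handles, 200 long, 20 high, lying along its x to the left of the tank, blades at +x. Origin: at its pivot, on the sill.
- rosemary_pot: Bystander: white ceramic pot, 134 across, 122 high, with rosemary to about 280 high, to the left of the tank. Origin: centre of the underside.
Not all that is in view belongs to the job. Of the things that look like the cap, take the one that is farthest to the robot's left at the start.

How it is judged:
On the way, in this order (a step that is already met when the one before it is completed fails the run):
1. the cap is lifted clear of the sill (height (world z) of cap above 0.08 m), for 0.1 s.
2. the cap rests square on top of the threads, its lugs clear of the thread starts (z of cap in the frame of filler_neck between -0.0095 and -0.0038 m and angle between the z axis of cap and the z axis of filler_neck, either way round below 0.06 rad and contact force between cap and tank above 0.15 N and distance between cap_lug and start_a above 0.007 m and distance between cap_lug and start_b above 0.007 m and distance between cap_lug and start_c above 0.007 m), for 0.1 s.
3. the cap has dropped in square at the thread starts, not yet screwed forward ((distance between cap_lug and start_a below 0.005 m or distance between cap_lug and start_b below 0.005 m or distance between cap_lug and start_c below 0.005 m) and z of cap in the frame of filler_neck below -0.0085 m and angle between the z axis of cap and the z axis of filler_neck, either way round below 0.06 rad), for 0.1 s.
At the end, for the whole second after the job is handed in: The cap is on the filler neck, square to it within 3.4 degrees, its underside 12.2 to 15.5 mm below the rim, its lugs within 5 mm of their home points at the stops, at rest and released; no bystander has been moved by more than 25 mm ((distance between cap_lug and home_a below 0.005 m or distance between cap_lug and home_b below 0.005 m or distance between cap_lug and home_c below 0.005 m) and z of cap in the frame of filler_neck between -0.0155 and -0.0122 m and angle between the z axis of cap and the z axis of filler_neck, either way round below 0.06 rad and linear speed of cap below 0.02 m/s); the robot touches nothing.
It fails at once if a bystander is moved by more than 25 mm (distance of any of measuring_cup, glass_jar, olive_spoon, pruner, rosemary_pot from where it was at the start of the episode above 0.025 m).
It fails at once if a pot, jar or cup is tipped by more than 20 degrees (angle between any of measuring_cup, glass_jar, rosemary_pot's own z axis and vertical above 0.35 rad).
It fails at once if the cap is forced against the tank or neck with more than 60 N before it is home (contact force between cap and tank above 60 N and not (distance between cap_lug and home_a below 0.005 m or distance between cap_lug and home_b below 0.005 m or distance between cap_lug and home_c below 0.005 m)).
It also fails if it takes over 51 s, if anything falls off the work surface, if the arm or the gripper's body presses on something with over 40 N, if the wrist force passes 120 N, or if a joint passes its speed limit or range.

## Robot

A 6-joint arm with a two-finger parallel gripper is mounted at the origin on the work surface. World frame = base frame: x ahead of the robot, y to its left, z up, the work surface at z = 0. Lengths are in m, angles in rad, forces in N, time in s.
With the tool pointing down it reaches from about 0.225 to 0.725 m from the base axis. Payload 3.1 kg.
Tool frame: the origin (TCP) lies at the very end of the fingers, on their centre line; the grasp point (between the pads) lies 19 mm behind it; z points along the fingers, y is the direction in which the jaws open and shut (so a half turn about z gives the same grasp; the last joint's range is limited). The gripper opens to 85 mm and grips with 20 to 120 N. Pads are 22 mm wide; open, the fingers measure 114 mm over their backs; the gripper's body (76 mm by 85 mm) begins 54 mm behind the grasp point. The pads swing forward as they close: fully open they stand 13 mm farther back than shut.
Start: joints at [1.111, 0.048, 0.099, 1.622, 0, 1.443], TCP at [0.171, 0.496, 0.231] pointing down, gripper open.
Joint ranges: [-2.91, 2.91], [-0.99, 1.94], [-1.21, 1.42], [-2.12, 2.29], [-1.49, 1.47], [-3.14, 3.14]. Speed limits (rad/s): [2.79, 2.79, 3.14, 3.14, 3.14, 3.14].

## Interface

Orientations are given as a 3x3 rotation matrix whose columns are the frame's x, y, z axes.
In Python, from station import arm, vision, models gives the robot as it stands. The module is installed in compiled form; this text tells all that it offers. Calls block until the motion is done:
- arm.move_pose(position, orientation): joint-space move of the TCP to a pose.
- arm.line_to(position, attitude=None, rate=0.15): straight line of the TCP; attitude=None keeps the orientation; rate is the mean speed in m/s.
- arm.movej(angles): joint-space move.
- arm.gripper_to(opening, strength=None): finger opening in m; strength is the grip in N (None keeps the last); returns when the fingers have stopped.
- arm.pause(seconds).
- arm.ik(position, orientation): joint angles nearest the present ones, or None.
- vision.get_image(name): name is "scene" or "top"; returns a dict with "image" (400x640x3 uint8, blue, green, red), "camera_matrix" (3x3 intrinsics, pixels), "eye" and "rotation" of the camera in the world. Camera axes: x right, y up, looking along -z (the intrinsics and any distortion apply to the point x, -y, -z); pixel columns grow to the right and rows downward; lengths in m; the calibration is good to about 2 mm. A picture is of the moment at which its call begins. There is no depth.
A pose or a line that the arm cannot do raises arm.Unreachable and nothing moves.
- arm.close_job(): hands the job in, once; it reports no verdict.
Trained networks look in a picture, given as the dict that the camera call returned (one of the last four; its "shot" number tells which), for a name from the list of things; names that differ only in an ending like _2 or _b are one class to them, and where a whole thing is asked for, a point or a joint stands for the part that bears it (a point fixed in the world has none). Each returns a list of dicts, best first, with "score" (0 to 1); they miss things now and then, are a little off and sometimes report something else, mostly with a low value. They report only what shows in the picture. A call takes as long as a camera call. They do not tell look-alikes from the thing itself.
- models.outline_of(name, picture): "region" (400x640 bool, what is visible of it).
- models.spot_point(name, picture): "centre" ([x, y, z] in m, in world coordinates, good to about 4 mm: a listed point, or the origin of a listed thing).
Readings, each from a call of its own:
- arm.current_time_s(): time.
- arm.current_q(): joint angles.
- arm.current_dq(): joint speeds.
- arm.current_joint_torque(): joint torques, N m.
- arm.current_tcp_pos(): TCP position.
- arm.current_ee_rot(): TCP orientation.
- arm.current_contact_force(): force on the tool from outside, world axes, zero at the start.
- arm.current_torque(): the same for the moment, N m.
- arm.current_grip_width(): finger opening in m.
Only numpy, scipy, OpenCV 4.12 (cv2) and the standard library are available. Lean on these libraries where they do the work, as an engineer would, in place of code of your own. Each camera call takes 0.05 s, during which the arm holds its last target.

## Working session

There is one attempt and no reset: what is moved stays moved. The work goes in short steps, each a Python script; the robot and the scene stay as the last script left them, time stands still between calls to the robot, and variables do not carry over. Pictures are saved under pics/ and viewed, and the job is handed in when it is done.

```bash
mkdir -p pics; ls
python3 - <<'E'
from station import arm, vision, models
import cv2, numpy as np
for n in ["scene","top"]:
    p=vision.get_image(n); cv2.imwrite(f"pics/{n}0.png",p["image"])
    print(n,p["eye"],p["rotation"],p["camera_matrix"],[k for k in p])
    for t in ["cap","tank","filler_neck","start_a","measuring_cup","glass_jar","olive_spoon","pruner","rosemary_pot","cap_lug"]:
        print(t,[(np.round(d["centre"],4).tolist(),round(d["score"],2)) for d in models.spot_point(t,p)][:5])
print(arm.current_time_s(),arm.current_ee_rot(),arm.current_tcp_pos(),arm.current_grip_width())
E
```

```text
pics
scene [ 1.16449876 -1.19327518  1.13744708] [[ 0.86528421 -0.3092645   0.39451071]
 [ 0.50104451  0.50938077 -0.6996325 ]
 [ 0.01541533  0.80304838  0.59571442]] [[513.76772971   0.         326.03494834]
 [  0.         513.76772971 196.46248402]
 [  0.           0.           1.        ]] ['image', 'camera_matrix', 'eye', 'rotation', 'shot']
cap [([0.5703, -0.4329, -0.002], 0.91), ([0.6804, -0.4, -0.0037], 0.88), ([0.4798, -0.4452, 0.0043], 0.76), ([0.5818, -0.3101, 0.0034], 0.62)]
tank [([0.6171, 0.0965, -0.0011], 0.79)]
filler_neck [([0.5773, 0.0869, 0.1661], 0.63), ([0.583, -0.3098, 0.0035], 0.53)]
start_a [([0.5762, 0.0695, 0.1502], 0.58), ([0.6016, 0.0946, 0.1666], 0.56), ([0.5619, 0.108, 0.1515], 0.56), ([0.5827, 0.0682, 0.1596], 0.42)]
measuring_cup [([0.4192, -0.1757, 0.0001], 0.75), ([0.5755, 0.0894, 0.1644], 0.32)]
glass_jar [([0.4281, -0.3317, 0.0043], 0.59)]
olive_spoon [([0.3286, 0.2151, -0.0013], 0.71)]
pruner [([0.426, 0.4261, 0.0018], 0.6)]
rosemary_pot [([0.6428, 0.4141, 0.0027], 0.66)]
cap_lug [([0.4583, -0.4411, 0.0029], 0.86), ([0.6702, -0.4213, 0.0007], 0.79)
[... 745 characters left out ...]
78), ([0.5952, 0.1048, 0.1623], 0.67), ([0.5876, 0.0709, 0.1564], 0.4)]
measuring_cup [([0.4211, -0.1781, -0.0046], 0.77), ([0.5848, 0.0702, 0.1564], 0.3), ([0.5761, -0.3085, -0.0005], 0.2)]
glass_jar [([0.4313, -0.3313, 0.0028], 0.7)]
olive_spoon [([0.3267, 0.2165, -0.0008], 0.81)]
pruner [([0.4277, 0.4288, -0.0015], 0.61)]
rosemary_pot [([0.6482, 0.4148, 0.0012], 0.97)]
cap_lug [([0.5879, -0.4246, 0.0028], 0.68), ([0.6705, -0.4265, 0.001], 0.64), ([0.5975, -0.327, -0.0018], 0.56)]
1.1 [[-9.45448180e-01  3.25772522e-01  4.86753385e-05]
 [ 3.25772523e-01  9.45448181e-01  1.33004884e-05]
 [-4.16870766e-05  2.84320104e-05 -9.99999999e-01]] [0.17107072 0.49636846 0.23131021] 0.08572658496301143
```

Run:
```python
import cv2
a=cv2.imread("pics/scene0.png");b=cv2.imread("pics/top0.png")
# cap region & neck region
cv2.imwrite("pics/top1.png",cv2.resize(b[120:330,250:530],(800,600),interpolation=cv2.INTER_CUBIC))
cv2.imwrite("pics/scene1.png",cv2.resize(a[100:400,150:550],(800,600),interpolation=cv2.INTER_CUBIC))
```

```text
(no output)
```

View pics/scene0.png

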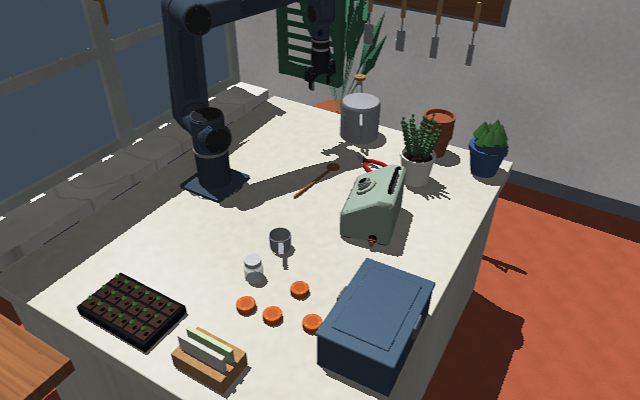

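View pics/top0.png

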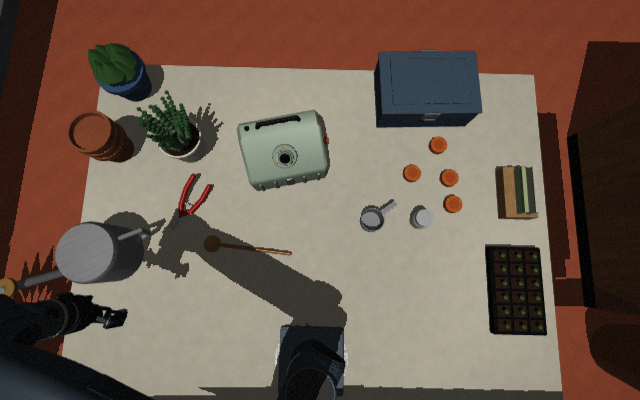

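View zooms.

The scene view shows the four orange caps around (245-312, 290-323), and the top view shows them around (412-455, 145-203). The one farthest left (largest y) is at top pixel (412,173), about (0.58,-0.309). Next I'll zoom in on that cap and the neck.

Run:
```python
import cv2, numpy as np
a=cv2.imread("pics/scene0.png");b=cv2.imread("pics/top0.png")
def z(i,c,r,w): 
    return cv2.resize(i[r-w:r+w,c-w:c+w],(390,390),interpolation=cv2.INTER_CUBIC)
cv2.imwrite("pics/z1.png",np.hstack([z(b,412,173,15),z(a,300,289,17)]))
cv2.imwrite("pics/z2.png",np.hstack([z(b,285,156,25),z(a,368,185,25)]))
```

```text
(no output)
```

View pics/z1.png

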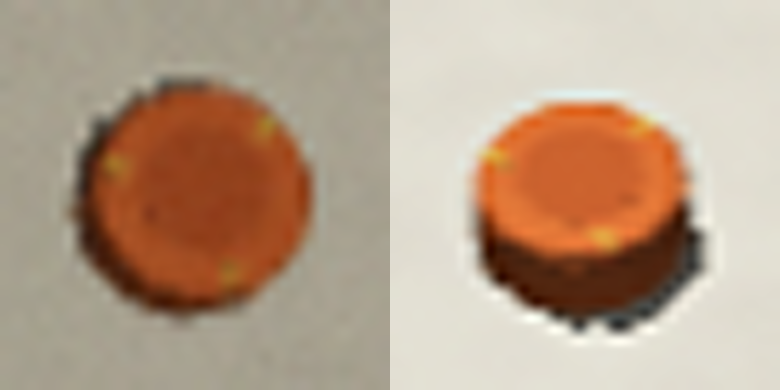

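View pics/z2.png

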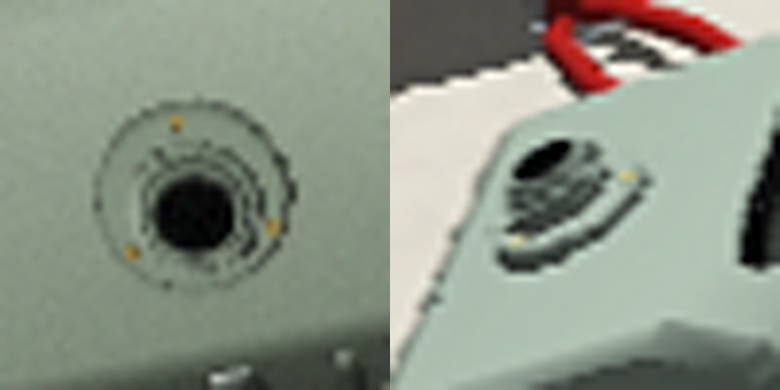

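```bash
cat > h.py <<'E'
import cv2, numpy as np
from scipy.optimize import least_squares
def proj(p,P):
    P=np.atleast_2d(P); c=(P-p["eye"])@p["rotation"]
    K=p["camera_matrix"]; x=c[:,0]/-c[:,2]; y=-c[:,1]/-c[:,2]
    return np.c_[K[0,0]*x+K[0,2],K[1,1]*y+K[1,2]]
def ray(p,uv):
    K=p["camera_matrix"];u,v=uv
    d=np.array([(u-K[0,2])/K[0,0],-(v-K[1,2])/K[1,1],-1]); return p["rotation"]@d
def onplane(p,uv,z):
    d=ray(p,uv); return p["eye"]+d*(z-p["eye"][2])/d[2]
def yellow(img,c,r,w,s=8):
    """upsampled yellowness blobs -> centroids in full image pixels"""
    sub=img[r-w:r+w+1,c-w:c+w+1].astype(float)
    return sub
def neckR(yaw,t=np.radians(32)):
    c,s=np.cos(yaw),np.sin(yaw); Rz=np.array([[c,-s,0],[s,c,0],[0,0,1]])
    Ry=np.array([[np.cos(t),0,-np.sin(t)],[0,1,0],[np.sin(t),0,np.cos(t)]])
    return Rz@Ry
E
python3 - <<'E'
from station import vision
from h import *
import pickle
T=vision.get_image("top");S=vision.get_image("scene")
pickle.dump((T,S),open("ts.pkl","wb"))
def peaks(p,c,r,w,f,n):
    sub=p["image"][r-w:r+w,c-w:c+w].astype(float); m=f(sub)
    m=cv2.resize(m,None,fx=8,fy=8,interpolation=cv2.INTER_CUBIC);m=cv2.GaussianBlur(m,(0,0),4)
    out=[]
    for i in range(n):
        _,v,_,l=cv2.minMaxLoc(m); out.append(((l[0]+.5)/8-.5+c-w,(l[1]+.5)/8-.5+r-w,v)); cv2.circle(m,l,24,-999,-1)
    return np.round(out,2)
print(peaks(T,285,156,18,lambda s:s[...,2]-s[...,0],5))
print(peaks(S,368,185,18,lambda s:s[...,2]-s[...,0],5))
hue=lambda s:s[...,1]/(s[...,2]+30)
print(peaks(T,412,173,9,lambda s:s[...,1]-0.45*s[...,2]-2.5*np.maximum(s[...,0]-50,0),5))
print(peaks(S,300,286,9,lambda s:s[...,1]-0.45*s[...,2]-2.5*np.maximum(s[...,0]-70,0),5))
E
```

```text
[[294.31 159.69  66.11]
 [276.19 162.94  64.55]
 [282.06 146.19  64.03]
 [291.44 169.44   7.59]
 [300.56 140.94   7.52]]
[[368.56 169.19 154.69]
 [366.56 166.56 153.53]
 [371.44 170.06  77.27]
 [365.56 169.44  56.88]
 [363.56 166.69  54.65]]
[[416.81 167.31  32.98]
 [405.44 170.19  27.73]
 [414.31 178.69  24.05]
 [402.56 171.06  18.45]
 [402.56 175.44  13.66]]
[[301.19 292.19  48.71]
 [292.19 285.19  42.62]
 [303.94 282.81  40.3 ]
 [308.44 294.44  24.82]
 [297.19 281.81  19.67]]
```

Run:
```python
from h import *
import pickle
T,S=pickle.load(open("ts.pkl","rb"))
s=S["image"][175:195,350:385].astype(float); m=s[...,2]-s[...,0]
m=cv2.GaussianBlur(cv2.resize(m,None,fx=8,fy=8,interpolation=cv2.INTER_CUBIC),(0,0),4)
sc=[]
for i in range(2):
    _,v,_,l=cv2.minMaxLoc(m); sc.append(((l[0]+.5)/8-.5+350,(l[1]+.5)/8-.5+175));print(sc[-1],v);cv2.circle(m,l,24,-999,-1)
sc=sorted(sc)
a=np.radians([0,120,240])
def ring(q,z): # local pts
    return np.c_[q*np.cos(a),q*np.sin(a),0*a+z]
tn=np.array([[282.06,146.19],[276.19,162.94],[294.31,159.69]])
sn=np.array([sc[1],sc[0]]) # ordering guess
def neckfit(idx,use,zr=0.165):
    def f(v):
        W=np.r_[v[:2],zr]+ring(v[3],-0.020)@neckR(v[2]).T
        e=[]
        if 'T' in use:e.append(proj(T,W)-tn)
        if 'S' in use:e.append(proj(S,W)[idx]-sn)
        return np.concatenate(e).ravel()
    r=least_squares(f,[0.577,0.089,0.15,0.03]);return r
for idx in ([0,2],[2,0]):
  for u in ("T","TS"):
    r=neckfit(idx,u);print(idx,u,r.x,np.degrees(r.x[2]),np.round(r.fun,2))
tc=np.array([[416.81,167.31],[405.44,170.19],[414.31,178.69]])
scp=np.array([[303.94,282.81],[292.19,285.19],[301.19,292.19]])
# same physical order? compute on plane
for p,q in((T,tc),(S,scp)): print([np.round(onplane(p,u,.022),4).tolist() for u in q])
def cf(v,use):
    c0=np.array([v[0],v[1],0.022]);e=[]
    b=a+v[2];W=c0+np.c_[v[3]*np.cos(b),v[3]*np.sin(b),0*b]
    for n,p,q in(("T",T,tc),("S",S,scp)):
        if n in use:
            P=proj(p,W);D=np.linalg.norm(P[:,None]-q[None],axis=2);e.append(P-q[D.argmin(1)])
    return np.concatenate(e).ravel()
for u in("T","S","TS"):
    best=min((least_squares(cf,[.58,-.309,y,.022],args=(u,)) for y in np.radians(range(-60,60,15))),key=lambda r:r.cost)
    print(u,best.x,np.degrees(best.x[2])%120,np.round(best.fun,2))
```

```text
(372.9375, 182.0625) 43.51357545995931
(358.8125, 190.3125) 28.946273208788163
[0, 2] T [0.57561637 0.08947423 0.21786755 0.03066271] 12.482891389748776 [ 0.07 -0.08  0.03  0.1  -0.1  -0.01]
[0, 2] TS [0.57607188 0.08977559 0.22503801 0.03082409] 12.89372797624161 [-0.13 -0.27 -0.09  0.04 -0.16 -0.21 -0.45  0.14 -0.19  0.18]
[2, 0] T [0.57561637 0.08947423 0.21786755 0.03066271] 12.482891389748776 [ 0.07 -0.08  0.03  0.1  -0.1  -0.01]
[2, 0] TS [0.57712776 0.08905865 0.27007607 0.01345829] 15.474218749221958 [  1.02   5.26   4.62  -3.94  -5.67  -2.57 -10.63   5.4    9.42  -6.61]
[[0.5973, -0.327, 0.022], [0.5867, -0.29, 0.022], [0.5592, -0.3181, 0.022]]
[[0.5853, -0.2896, 0.022], [0.5607, -0.3156, 0.022], [0.5983, -0.3254, 0.022]]
T [ 0.58104545 -0.31169379 -0.76580184  0.02250546] 76.12278688358867 [ 0.07 -0.   -0.04  0.07 -0.04 -0.06]
S [ 0.5814379  -0.31021707 -0.73622641  0.02145471] 77.8173337896248 [-0.13 -0.29  0.26  0.   -0.12  0.3 ]
TS [ 0.58133393 -0.31100875  1.34281919  0.0219843 ] 76.93787228037318 [-0.12  0.11 -0.21 -0.33 -0.32 -0.05  0.29  0.12 -0.44  0.34 -0.37  0.02]
```

```bash
cat >> h.py <<'E'
N0=np.array([0.5761,0.0897,0.165]); NY=np.radians(12.8); CAP=np.array([0.5813,-0.311]); CY=77.
NR=neckR(NY)
def down(phi):
    y=np.array([np.cos(phi),np.sin(phi),0]); z=np.array([0,0,-1.]); return np.c_[np.cross(y,z),y,z]
def nrot(psi):
    y=np.array([np.cos(psi),np.sin(psi),0]); z=np.array([0,0,-1.]); return NR@np.c_[np.cross(y,z),y,z]
E
python3 - <<'E'
from station import arm
from h import *
for phi in range(-180,180,15):
    q=arm.ik(np.r_[CAP,0.004],down(np.radians(phi)))
    if q is None: print(phi,None);continue
    psis=[((-30-77+phi+120*k+180)%360)-180 for k in range(3)]
    o=[]
    for ps in psis:
        qq=arm.ik(N0+NR[:,2]*0.0,nrot(np.radians(ps))); o.append((ps,None if qq is None else np.round(qq,2).tolist()))
    print(phi,np.round(q,2).tolist(),o)
E
```

```text
-180 [-0.59, 0.46, 0.13, 1.25, 0.0, -2.16] [(73, [-0.03, -0.4, -0.55, 0.88, 0.14, 0.08]), (-167, [-0.03, -0.4, -0.55, 0.88, 0.14, -2.02]), (-47, [-0.03, -0.4, -0.55, 0.88, 0.14, 2.17])]
-165 [-0.59, 0.46, 0.13, 1.25, 0.0, -2.43] [(88, [-0.03, -0.4, -0.55, 0.88, 0.14, -0.19]), (-152, [-0.03, -0.4, -0.55, 0.88, 0.14, -2.28]), (-32, [-0.03, -0.4, -0.55, 0.88, 0.14, 1.91])]
-150 [-0.59, 0.46, 0.13, 1.25, 0.0, -2.69] [(103, [-0.03, -0.4, -0.55, 0.88, 0.14, -0.45]), (-137, [-0.03, -0.4, -0.55, 0.88, 0.14, -2.54]), (-17, [-0.03, -0.4, -0.55, 0.88, 0.14, 1.65])]
-135 [-0.59, 0.46, 0.13, 1.25, 0.0, -2.95] [(118, [-0.03, -0.4, -0.55, 0.88, 0.14, -0.71]), (-122, [-0.03, -0.4, -0.55, 0.88, 0.14, -2.8]), (-2, [-0.03, -0.4, -0.55, 0.88, 0.14, 1.39])]
-120 [-0.59, 0.46, 0.13, 1.25, 0.0, 3.07] [(133, [-0.03, -0.4, -0.55, 0.88, 0.14, -0.97]), (-107, [-0.03, -0.4, -0.55, 0.88, 0.14, -3.06]), (13, [-0.03, -0.4, -0.55, 0.88, 0.14, 1.12])]
-105 [-0.59, 0.46, 0.13, 1.25, 0.0, 2.81] [(148, [-0.03, -0.4, -0.55, 0.88, 0.14, -1.23]), (-92, [-0.03, -0.4, -0.55, 0.88, 0.14, 2.96]), (28, [-0.03, -0.4, -0.55, 0.8
[... 2623 characters left out ...]
-1.12] [(13, [-0.03, -0.4, -0.55, 0.88, 0.14, 1.12]), (133, [-0.03, -0.4, -0.55, 0.88, 0.14, -0.97]), (-107, [-0.03, -0.4, -0.55, 0.88, 0.14, -3.06])]
135 [-0.59, 0.46, 0.13, 1.25, 0.0, -1.38] [(28, [-0.03, -0.4, -0.55, 0.88, 0.14, 0.86]), (148, [-0.03, -0.4, -0.55, 0.88, 0.14, -1.23]), (-92, [-0.03, -0.4, -0.55, 0.88, 0.14, 2.96])]
150 [-0.59, 0.46, 0.13, 1.25, 0.0, -1.64] [(43, [-0.03, -0.4, -0.55, 0.88, 0.14, 0.6]), (163, [-0.03, -0.4, -0.55, 0.88, 0.14, -1.49]), (-77, [-0.03, -0.4, -0.55, 0.88, 0.14, 2.69])]
165 [-0.59, 0.46, 0.13, 1.25, 0.0, -1.9] [(58, [-0.03, -0.4, -0.55, 0.88, 0.14, 0.34]), (178, [-0.03, -0.4, -0.55, 0.88, 0.14, -1.76]), (-62, [-0.03, -0.4, -0.55, 0.88, 0.14, 2.43])]
```

Run:
```python
from station import arm, vision
from h import *
P=np.radians(60)
t=arm.current_time_s()
arm.line_to([0.171,0.46,0.36],rate=0.3); print(arm.current_time_s()-t)
arm.move_pose([0.42*np.cos(-.3),0.42*np.sin(-.3),0.36],down(P)); print(arm.current_time_s()-t,arm.current_q())
arm.move_pose(np.r_[CAP,0.10],down(P)); print(arm.current_time_s()-t,arm.current_q())
arm.line_to(np.r_[CAP,0.003],rate=0.08); print(arm.current_time_s()-t,arm.current_tcp_pos(),arm.current_contact_force())
p=vision.get_image("scene");cv2.imwrite("pics/g1.png",cv2.resize(p["image"][190:340,200:400],(800,600),interpolation=cv2.INTER_CUBIC))
```

```text
0.5917000000000001
2.8332999999999995 [-4.58668829e-01 -1.45452525e-01  1.76053919e-01  1.89241335e+00
  2.91795959e-04  6.38002946e-02]
4.2082999999999995 [-5.92262115e-01  4.06087050e-01  2.62500308e-01  1.42436924e+00
  1.42495973e-04 -6.92435735e-02]
5.5667 [ 0.58194074 -0.31139596  0.0039802 ] [ 0.64371601 -0.06026764  1.17932567]
```

View pics/g1.png

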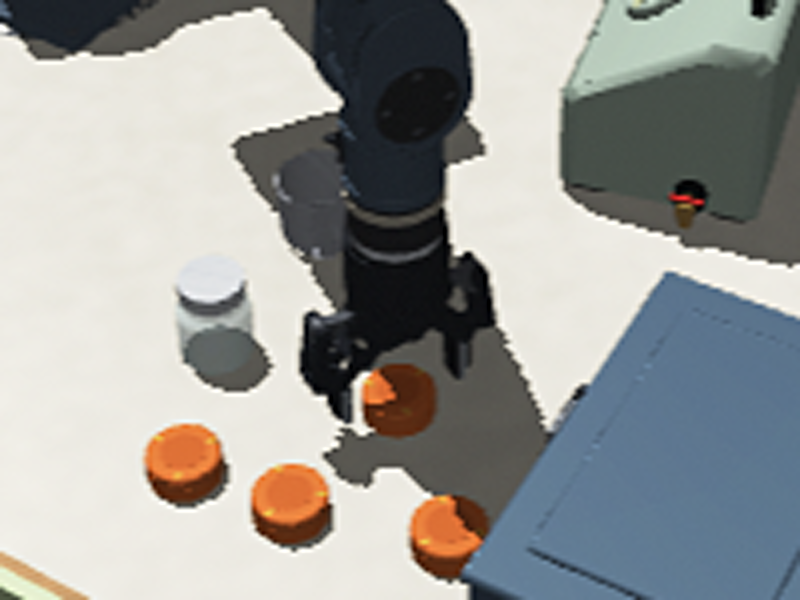

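The open jaws straddle the chosen cap at zoomed (398,400), one finger either side, and everything else is clear. Next I'll grip and lift.

Run:
```python
from station import arm, vision
from h import *
t=arm.current_time_s()
print(arm.gripper_to(0.045,strength=50),arm.current_grip_width(),arm.current_tcp_pos(),arm.current_contact_force(),arm.current_time_s()-t)
arm.line_to(np.r_[CAP,0.15],rate=0.15)
print(arm.current_grip_width(),arm.current_tcp_pos(),arm.current_contact_force(),arm.current_torque(),arm.current_time_s())
p=vision.get_image("scene");cv2.imwrite("pics/g2.png",cv2.resize(p["image"][160:310,220:420],(800,600),interpolation=cv2.INTER_CUBIC))
```

```text
False 0.05307897545124809 [ 0.58192821 -0.31142956  0.00398613] [-0.64559223 -0.32284555  2.35037025] 0.40000000000000036
0.05320949398515749 [ 0.58061008 -0.31052086  0.14833268] [ 0.66925178 -0.22652577 -0.64308738] [ 0.01251165 -0.0116199   0.01151193] 8.35
```

View pics/g2.png

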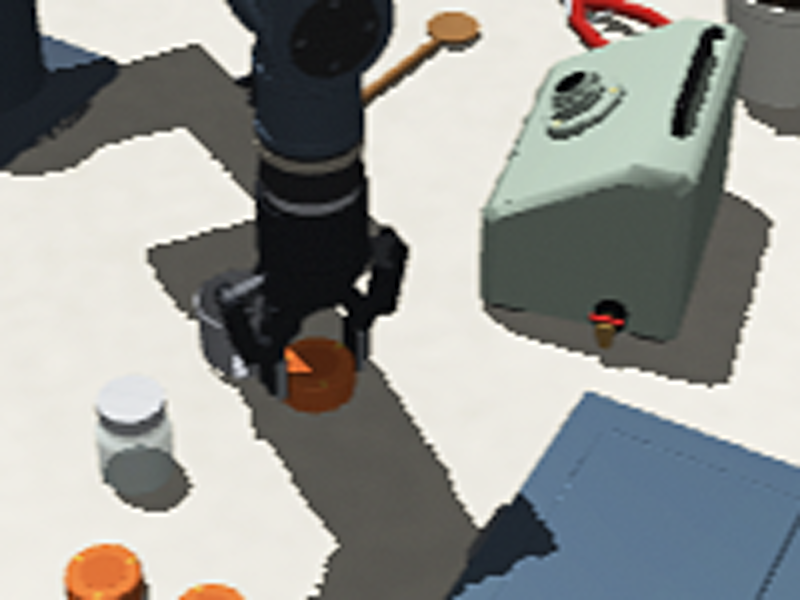

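```bash
cat >> h.py <<'E'
def tcp(u,dx=0,dy=0,off=0.004): return N0+NR@np.array([dx,dy,u+off])
def inneck(pos,off=0.004): 
    v=NR.T@(np.asarray(pos)-N0); v[2]-=off; return v
def psi_of(R):
    y=NR.T@np.asarray(R)[:,1]; return np.degrees(np.arctan2(y[1],y[0]))
def tilt(R): return np.degrees(np.arccos(np.clip(-(NR[:,2]@np.asarray(R)[:,2]),-1,1)))
E
python3 - <<'E'
from station import arm, vision
from h import *
P0=np.radians(73)
arm.line_to([.54,-.29,.29],rate=0.3)
arm.move_pose(tcp(0.08),nrot(P0)); print(arm.current_time_s())
arm.line_to(tcp(0.012),rate=0.15); arm.pause(0.3)
R=arm.current_ee_rot()
print(arm.current_time_s(),inneck(arm.current_tcp_pos())*1e3,psi_of(R),tilt(R),arm.current_q(),arm.current_contact_force())
p=vision.get_image("scene");cv2.imwrite("pics/g3.png",cv2.resize(p["image"][130:220,310:430],(800,600),interpolation=cv2.INTER_CUBIC))
q=vision.get_image("top");cv2.imwrite("pics/g4.png",cv2.resize(q["image"][110:200,225:345],(800,600),interpolation=cv2.INTER_CUBIC))
import pickle;pickle.dump((q,p),open("ts2.pkl","wb"))
E
```

```text
10.4333
11.3333 [ 1.22718164 -0.19672204 13.09766072] 73.01218062929712 0.132153190716163 [-0.04000653 -0.42512147 -0.53648877  0.91424613  0.13837904  0.07198408] [ 0.677686   -0.15232145  0.03115661]
```

View pics/g3.png

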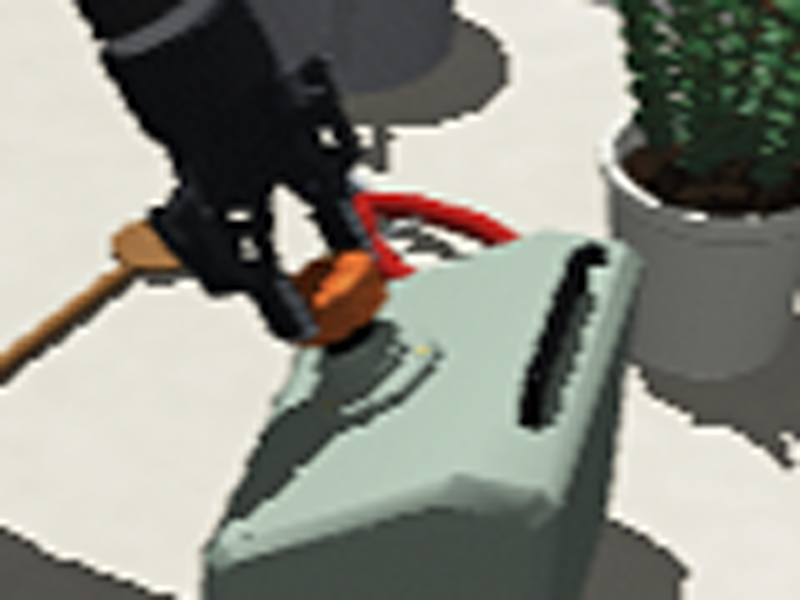

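View pics/g4.png

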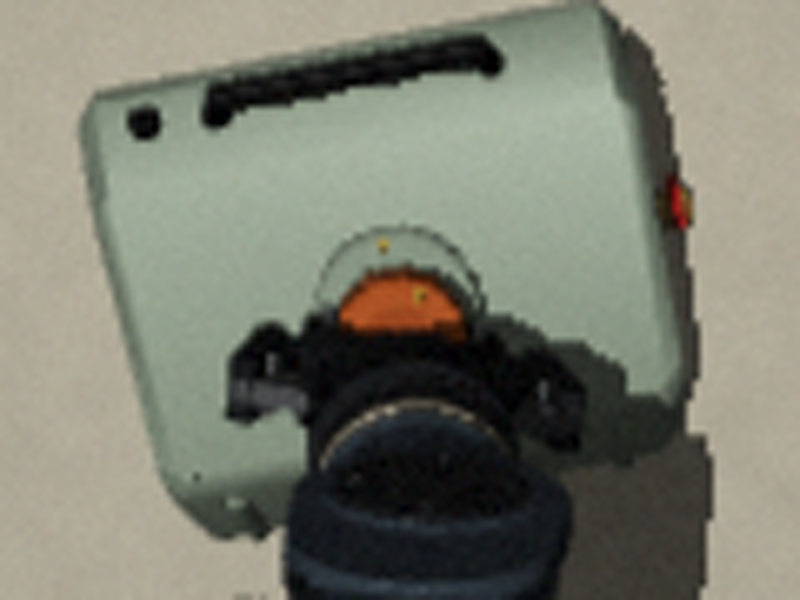

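Run:
```python
from h import *
import pickle
T,S=pickle.load(open("ts2.pkl","rb"))
c=np.array([1.23,-.2,13.1])/1e3
for ang in (-34,-30,-26):
    a=np.radians(ang);w=N0+NR@(c+np.array([.022*np.cos(a),.022*np.sin(a),.022])); print(ang,proj(T,w))
im=T["image"][110:200,225:345].astype(float)
sub=T["image"][148:158,280:295].astype(float); m=sub[...,1]-0.45*sub[...,2]; m[sub[...,0]>45]=-50
m=cv2.GaussianBlur(cv2.resize(m,None,fx=8,fy=8,interpolation=cv2.INTER_CUBIC),(0,0),4);_,v,_,l=cv2.minMaxLoc(m);print((l[0]+.5)/8-.5+280,(l[1]+.5)/8-.5+148,v)
# overlay cap circles
for p,n,(r0,c0,h,w) in((T,"o4",(110,225,90,120)),(S,"o3",(130,310,90,120))):
    k=800/120; I=cv2.resize(p["image"][r0:r0+h,c0:c0+w],(800,600),interpolation=cv2.INTER_CUBIC)
    t=np.linspace(0,2*np.pi,80)
    for z,r,col,base in((0,.0275,(255,0,0),c),(.022,.0275,(255,255,0),c),(-.02,.036,(0,0,255),0*c),(0,.0195,(0,255,0),0*c)):
        W=N0+(base+np.c_[r*np.cos(t),r*np.sin(t),0*t+z])@NR.T
        uv=((proj(p,W)-[c0,r0]+.5)*k).astype(int); cv2.polylines(I,[uv[:,None]],True,col,1)
    cv2.imwrite(f"pics/{n}.png",I)
```

```text
-34 [[287.72183297 153.76815414]]
-30 [[287.1954168 153.5735748]]
-26 [[286.65596604 153.41500523]]
287.1875 153.6875 37.39757407416205
```

View pics/o3.png

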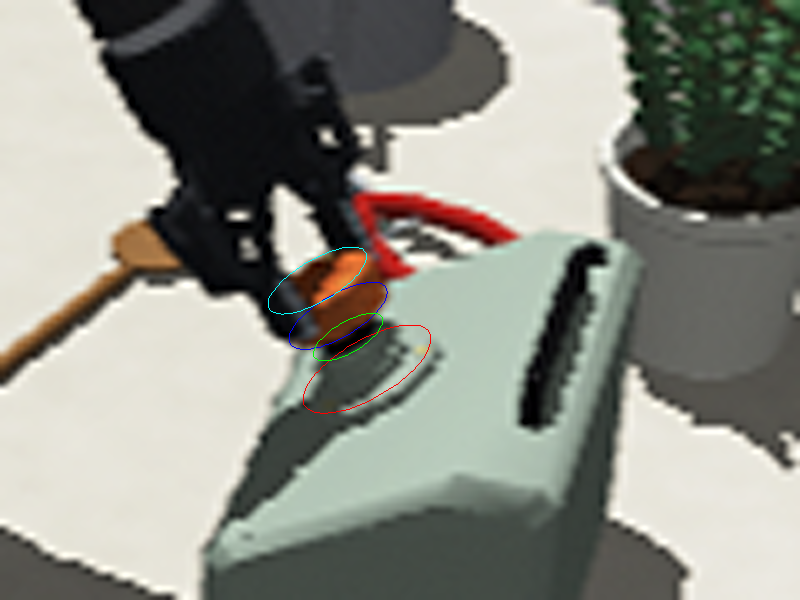

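View pics/o4.png

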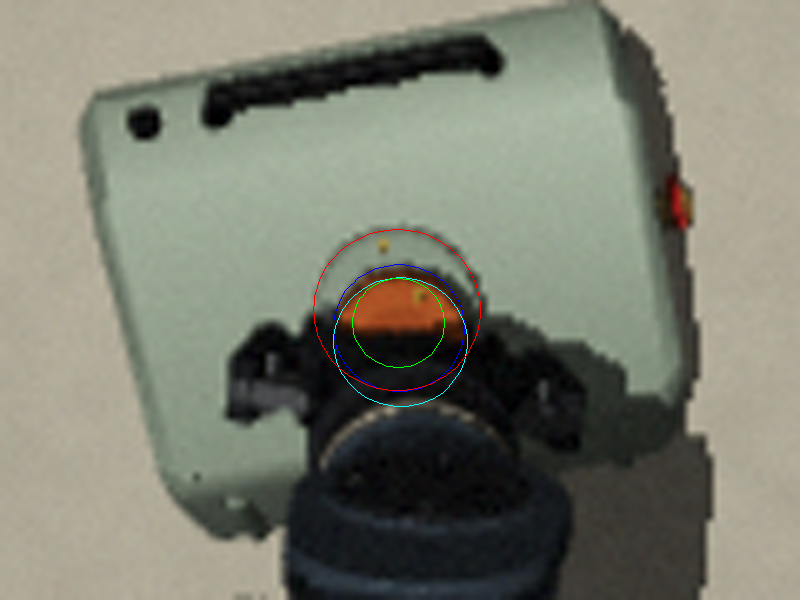

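```bash
cat >> h.py <<'E'
def st(arm,tag=""):
    R=arm.current_ee_rot(); v=inneck(arm.current_tcp_pos())*1e3; f=NR.T@np.asarray(arm.current_contact_force()); m=NR.T@np.asarray(arm.current_torque())
    print(tag,round(arm.current_time_s(),2),"pos",np.round(v,2),"psi",round(psi_of(R),1),"tilt",round(tilt(R),2),"F",np.round(f,1),"M",np.round(m,2),"w",round(arm.current_grip_width()*1e3,2),flush=True)
    return v,f
E
python3 - <<'E'
from station import arm
from h import *
b=np.array([1.2,-.2,1.1])/1e3
for u in (4,1,-1,-2.5,-4,-5,-6,-6.5):
    arm.line_to(tcp(u/1e3-b[2],-b[0],-b[1]),attitude=nrot(np.radians(73)),rate=0.03 if u<4 else .06)
    v,f=st(arm,u)
    if np.linalg.norm(f)>6: break
E
```

```text
4 11.73 pos [-2.53  0.45  1.95] psi 73.0 tilt 0.13 F [-0.2 -0.1 -0.6] M [-0.01  0.61 -0.04] w 53.09
1 11.98 pos [-1.48  0.27 -0.38] psi 73.0 tilt 0.03 F [ 0.3  0.6 -0.5] M [0.03 0.55 0.01] w 53.1
-1 12.23 pos [-1.3  0.2 -2.2] psi 73.0 tilt 0.01 F [-0.6  0.2 -0.9] M [ 0.    0.56 -0.01] w 53.08
-2.5 12.48 pos [-1.27  0.21 -3.66] psi 73.0 tilt 0.01 F [ 0.2 -0.1 -0.5] M [-0.05  0.6   0.01] w 52.88
-4 12.73 pos [-1.02  0.17 -5.09] psi 73.0 tilt 0.02 F [ 0.1 -1.3 -0.6] M [0.06 0.55 0.01] w 53.46
-5 12.98 pos [-0.88  0.14 -5.94] psi 73.0 tilt 0.03 F [ 0.8 -0.3  0.4] M [-0.04  0.51 -0.04] w 53.3
-6 13.23 pos [-0.78  0.15 -6.16] psi 73.0 tilt 0.02 F [-2.4 -0.8  6.5] M [0.08 0.96 0.  ] w 53.37
```

Run:
```python
from station import arm
from h import *
for i in range(3):
    arm.pause(0.2); st(arm)
```

```text
13.43 pos [-0.77  0.13 -6.14] psi 73.0 tilt 0.03 F [-2.8  0.3  7.3] M [0.05 1.   0.  ] w 53.02
 13.63 pos [-0.75  0.15 -6.14] psi 73.0 tilt 0.03 F [-2.5 -0.4  7.4] M [0.04 1.   0.01] w 53.04
 13.83 pos [-0.8   0.15 -6.16] psi 73.0 tilt 0.02 F [-2.   0.1  7.2] M [ 0.08  0.99 -0.01] w 52.87
```

Run:
```python
from station import arm
from h import *
u=-7.1
for ps in (79,85,90,94,97,100,103):
    u+=0.03*5
    arm.movej(arm.ik(tcp(u/1e3,-.0007,.0001),nrot(np.radians(ps))))
    v,f=st(arm,(ps,round(u,2)))
    if np.linalg.norm(f)>25: break
    if f[2]<1.5: break
```

```text
(79, -6.95) 14.08 pos [ 0.42 -0.04 -5.93] psi 78.9 tilt 0.1 F [-1.3 -0.6  8.1] M [-0.01  0.87  0.07] w 53.4
(85, -6.8) 14.33 pos [ 0.61 -0.12 -5.78] psi 84.9 tilt 0.13 F [-0.9  0.2  6.9] M [0.01 0.71 0.11] w 53.47
(90, -6.65) 14.58 pos [ 0.63 -0.05 -5.79] psi 89.8 tilt 0.13 F [-0.   0.2  7.2] M [0.03 0.6  0.08] w 53.33
(94, -6.5) 14.83 pos [-0.4  -0.07 -6.68] psi 93.8 tilt 0.05 F [ 2.4 -0.6  1.3] M [-0.04  0.16  0.03] w 53.34
```

Run:
```python
from station import arm
from h import *
for ps,u in ((98,-6.8),(101,-7.3),(101,-8.3),(101,-9.3),(101,-10.3),(101,-11)):
    arm.movej(arm.ik(tcp(u/1e3,-.0003,.0001),nrot(np.radians(ps))))
    v,f=st(arm,(ps,round(u,2)))
    if np.linalg.norm(f)>14: break
arm.pause(.2);st(arm)
```

```text
(98, -6.8) 15.08 pos [-0.88  0.12 -7.35] psi 97.8 tilt 0.05 F [ 0.3 -0.7 -0.3] M [-0.06  0.32  0.03] w 53.24
(101, -7.3) 15.33 pos [-0.88  0.03 -7.69] psi 100.8 tilt 0.06 F [ 1.3 -1.4 -0.2] M [-0.21  0.44 -0.01] w 53.3
(101, -8.3) 15.58 pos [-0.69  0.18 -8.52] psi 100.9 tilt 0.04 F [ 0.  -1.  -1.7] M [-0.16  0.52 -0.01] w 52.97
(101, -9.3) 15.83 pos [-0.56  0.27 -9.45] psi 101.0 tilt 0.03 F [-0.9 -0.1 -1.4] M [-0.02  0.55 -0.01] w 53.33
(101, -10.3) 16.08 pos [ -0.56   0.19 -10.46] psi 101.0 tilt 0.03 F [-0.1 -0.5 -0.4] M [-0.04  0.53  0.04] w 53.02
(101, -11) 16.33 pos [ -0.39   0.12 -11.05] psi 101.0 tilt 0.01 F [-0.1 -0.  -0.5] M [ 0.03  0.6  -0.02] w 53.54
 16.53 pos [ -0.4    0.11 -11.04] psi 101.0 tilt 0.01 F [-0.3  0.4 -1.1] M [0.02 0.62 0.04] w 53.54
```

Run:
```python
from station import arm
from h import *
for ps,u in ((101,-11.4),(101,-11.8),(101,-12.2)):
    arm.movej(arm.ik(tcp(u/1e3,0,.0),nrot(np.radians(ps))))
    v,f=st(arm,(ps,round(u,2)))
    if f[2]>2.5: break
arm.pause(.2);st(arm)
```

```text
(101, -11.4) 16.78 pos [ -0.32   0.06 -11.17] psi 101.0 tilt 0.04 F [-3.   1.1  4.8] M [ 0.16  1.09 -0.03] w 53.37
 16.98 pos [ -0.31   0.09 -11.19] psi 101.0 tilt 0.04 F [-3.4  0.8  6.1] M [ 0.21  1.13 -0.  ] w 53.4
```

Run:
```python
from station import arm
from h import *
for ps in (96,90,82,74,66,58,50,42,34,28,23,19,16,14,12,10):
    u=-11.0-0.04*(103-ps)
    arm.movej(arm.ik(tcp(u/1e3,0,.0),nrot(np.radians(ps))))
    v,f=st(arm,(ps,round(u,2)))
    mz=(NR.T@np.asarray(arm.current_torque()))[2]
    if np.linalg.norm(f)>18 or abs(mz)>.5: break
```

```text
(96, -11.28) 17.23 pos [  0.35  -0.12 -11.3 ] psi 96.1 tilt 0.04 F [-0.4  0.  -0.1] M [-0.    0.62 -0.01] w 53.52
(90, -11.52) 17.48 pos [  0.26  -0.07 -11.53] psi 90.2 tilt 0.03 F [ 0.4  0.4 -0.2] M [-0.01  0.52 -0.04] w 53.23
(82, -11.84) 17.74 pos [  0.12  -0.06 -11.85] psi 82.3 tilt 0.01 F [-0.2  0.1 -0.3] M [-0.1   0.53 -0.01] w 52.73
(74, -12.16) 18.0 pos [  0.11  -0.03 -12.15] psi 74.3 tilt 0.01 F [-1.  -0.2 -0.2] M [ 0.03  0.54 -0.  ] w 53.22
(66, -12.48) 18.26 pos [  0.04  -0.04 -12.48] psi 66.4 tilt 0.01 F [-0.  -0.4 -0. ] M [-0.08  0.53  0.02] w 53.04
(58, -12.8) 18.52 pos [  0.07  -0.05 -12.78] psi 58.4 tilt 0.01 F [-0.2  0.4  0.4] M [-0.07  0.56  0.01] w 53.43
(50, -13.12) 18.77 pos [  0.08  -0.03 -13.08] psi 50.4 tilt 0.01 F [-0.8 -0.4 -0.7] M [-0.    0.53 -0.01] w 53.58
(42, -13.44) 19.03 pos [  0.05  -0.04 -13.43] psi 42.4 tilt 0.01 F [ 0.3 -0.7 -0.2] M [ 0.03  0.53 -0.01] w 53.14
(34, -13.76) 19.29 pos [  0.06  -0.07 -13.73] psi 34.4 tilt 0.01 F [-0.5 -0.4 -0.4] M [-0.03  0.51 -0.  ] w 53.49
(28, -14.0) 19.54 pos [  0.04  -0.06 -13.99] psi 28.3 tilt 0.01 F [-1.3  0.6  0.3] M [-0.02  0.59 -0.03] w 52.9
(23, -14.2) 19.79 pos [  0.07  -0.05 -14.16] psi 23.3 tilt 0.01 F [ 0.1  0.6 -0.4] M [-0.03  0.52 -0.04] w 53.16
(19, -14.36) 20.04 pos [  0.05   0.05 -14.29] psi 19.2 tilt 0.01 F [ 0.8 -0.6  0.6] M [0.02 0.62 0.01] w 53.38
(16, -14.48) 20.29 pos [  0.05  -0.14 -14.32] psi 16.2 tilt 0.02 F [-0.8 -1.1  2.1] M [-0.06  0.69  0.03] w 53.13
(14, -14.56) 20.54 pos [ -0.1   -0.37 -14.34] psi 14.1 tilt 0.06 F [-2.3 -1.2  4.7] M [-0.24  0.98  0.16] w 53.33
(12, -14.64) 20.79 pos [ -0.09  -0.4  -14.33] psi 12.2 tilt 0.07 F [-2.4 -0.1  6.2] M [-0.32  1.08  0.53] w 53.1
```

Run:
```python
from station import arm,vision
from h import *
arm.movej(arm.ik(tcp(-.0143,-.0001,-.0003),nrot(np.radians(13)))); st(arm)
arm.gripper_to(0.075); arm.pause(.2); st(arm)
arm.line_to(tcp(0.06),rate=.12); st(arm)
arm.move_pose([.40,-.08,.36],down(np.radians(60))); arm.pause(.3)
print(arm.current_time_s())
S=vision.get_image("scene");T=vision.get_image("top")
import pickle;pickle.dump((T,S),open("ts3.pkl","wb"))
c=np.array([0,0,-13.7])/1e3
I=[]
for p,(r0,c0) in((T,(130,260)),(S,(160,345))):
    J=cv2.resize(p["image"][r0:r0+50,c0:c0+50],(400,400),interpolation=cv2.INTER_CUBIC)
    I.append(J)
    for k in range(3):
        a=np.radians(-88.5+120*k); w=N0+NR@(c+np.array([.022*np.cos(a),.022*np.sin(a),.022])); uv=(proj(p,w)[0]-[c0,r0]+.5)*8
        print(np.round(uv))
cv2.imwrite("pics/end.png",np.hstack(I)); cv2.imwrite("pics/endS.png",S["image"])
from station import models
for t in ["cap","measuring_cup","glass_jar","olive_spoon","pruner","rosemary_pot"]:
    print(t,[(np.round(d["centre"],4).tolist(),round(d["score"],2)) for d in models.spot_point(t,T)][:5])
```

```text
21.04 pos [ -0.14  -0.37 -14.36] psi 13.1 tilt 0.01 F [-1.7 -1.7  2.7] M [-0.28  0.81  0.39] w 53.04
 21.59 pos [ -0.09  -0.24 -14.34] psi 13.0 tilt 0.01 F [ 0.1 -0.9  0.1] M [0.02 0.57 0.  ] w 74.88
 22.36 pos [-5.60e-01  5.00e-02  5.95e+01] psi 13.0 tilt 0.05 F [-0.  -0.4 -0.3] M [-0.02  0.53  0.03] w 75.33
23.65
[260. 221.]
[156. 190.]
[181. 292.]
[117. 177.]
[174. 121.]
[ 95. 148.]
cap [([0.5784, 0.0903, 0.1479], 0.81), ([0.4816, -0.4413, 0.0006], 0.69), ([0.5648, -0.4326, -0.003], 0.54), ([0.6503, 0.4158, 0.0027], 0.52), ([0.6756, -0.401, -0.0015], 0.51)]
measuring_cup []
glass_jar [([0.427, -0.332, 0.0016], 0.52)]
olive_spoon [([0.3288, 0.2156, -0.0032], 0.59), ([0.5745, 0.0907, 0.1631], 0.17)]
pruner [([0.4279, 0.4285, 0.0013], 0.75)]
rosemary_pot [([0.6495, 0.4144, 0.0053], 0.59)]
```

View pics/end.png

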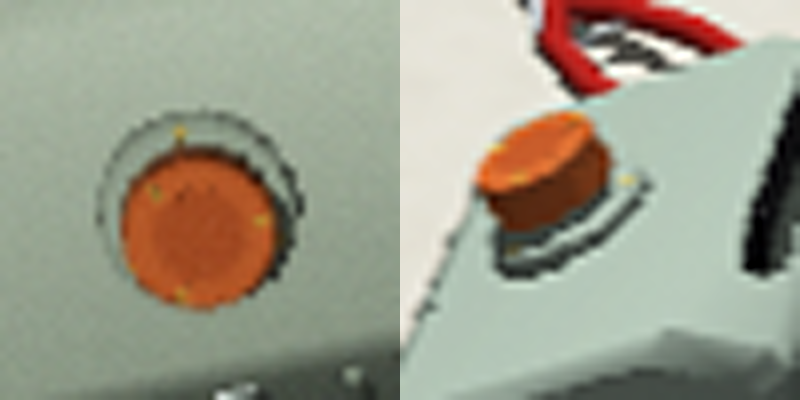

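View pics/endS.png

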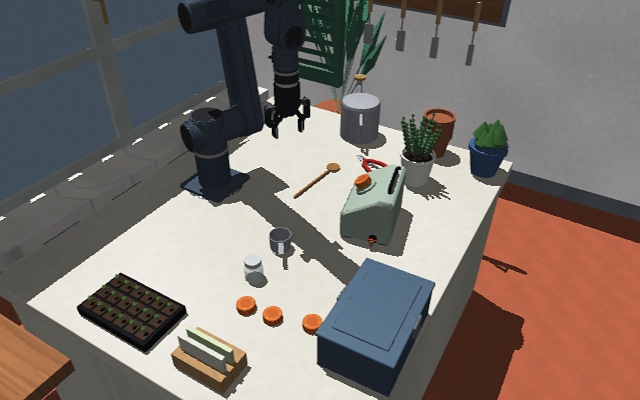

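The cap sits square on the neck. In the top zoom its marks are at (261,220), (155,192) and (181,293), against predicted home positions of (260,221), (156,190) and (181,292). The other caps and the bystanders look unmoved in the scene view, with the gripper well clear, so I'm handing in.

Run:
```python
from station import arm
print(arm.close_job(),arm.current_time_s())
```

```text
the job is handed in; nothing more can be done
the job is handed in; nothing more can be done
```

The cap is screwed fully home on the filler neck and released, and the job is handed in after about 24 s of robot time. No verdict was reported.

- **Pick and set-on:** I took the leftmost orange cap, at about (0.581, -0.311), and set it on the threads about 30° clockwise of the dots. It met the threads about 6.1 mm below the rim with about 7 N.
- **Drop-in:** I turned it back anticlockwise. The threads let go near the starts, and lowering it reached the track floor at about 11.2 mm below the rim.
- **Screwing home:** I turned it about 88° clockwise until the stops were felt, at about 0.5 N m. The highest force I read was about 9 N.
- **Final checks:** In the top picture all three cap marks lie within about 0.3 px of the predicted home positions. The arm read zero load after letting go and was well clear.
- **Disagreements:** My measured depths read about 0.4 mm deeper than the given values throughout, which is within the calibration error.
- **Bystanders:** On the last check the network found the jar, spoon, pruner and pot where they had been, within about 5 mm. It did not find the measuring cup, but the cup looks unmoved in the scene picture.

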